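Find the heavier centrifuge bucket and present it to the scanner

TASK

Unscrew the carrier's captive cap anticlockwise to its stop so that its arms free the two sealed centrifuge buckets, then lift each bucket clear of its seat, one at a time, to feel which is heavier. Leave the lighter one seated in the carrier and finish while still holding the heavier one in the gripper, upright and still, over the middle of the scanner's window with its base about 80 mm above it. Do not tip a bucket over, and leave the bottle, dishes and tip box where they are.

Things in the scene. Friction and masses are not known exactly. Their poses are not given: they have to be found in the camera images.
- cap_grip (a point): Upright black grip bar of the carrier's captive cap: 46 mm long, 14 mm thick, 40 mm tall. Point on the cap's vertical axis, 152 mm above the bench, 24 mm above the bar's foot, 16 mm below its top. Axes turn with the cap: y along the bar and the steel arms at its foot (a strip 148 by 24 mm, top 128 mm above the bench), x across the bar's 14 mm, z up.
- cap (a joint): Turn of the cap, rad. 0: its arms lie along the carrier, 3 mm over both buckets' tops; 1.4: at its stop, arms across the carrier, buckets free. Grows anticlockwise seen from above; starts at 0 to 0.3. Light friction (0.08 N m), stays where left, does not rise as it turns.
- bucket_k_center (a point): One of two look-alike sealed aluminium centrifuge buckets: upright cylinder, 44 mm in diameter, 110 mm tall, 0.2 to 0.85 kg; one bucket is at least 150 g heavier than the other, and either may be in either seat. Point on its axis half-way up: 55 mm above its base, 65 mm above the bench when seated. z along its axis, up.
- bucket_p_center (a point): The other sealed aluminium centrifuge bucket, of the same shape and size (44 mm in diameter, 110 mm tall); this point is on its axis half-way up, 55 mm above its base. Weighs between 0.2 and 0.85 kg.
- carrier: Grey plastic carrier fixed to the bench, 76 (x) by 250 (y) by 25 mm, post and cap in its middle, a seat 85 mm to either side along its own y. Origin at the centre of its underside, on the cap's axis; z up. Seated buckets' tops are 120 mm above the bench; they are best gripped with the fingers closing along the carrier's x.
- seat_left (a point): Centre of the floor of the seat on the carrier's +y side: a round well 50 mm wide and 15 mm deep, its floor 10 mm above the bench. A bucket stands in it with 3 mm of play all round.
- seat_right (a point): Centre of the floor of the seat on the carrier's -y side, the same well.
- scan_window (a point): Centre of the window in the top of the flat white code scanner, 40 mm above the bench; the scanner is fixed, 140 mm by 130 mm by 40 mm, its window a 70 mm square of glass flush with the top, looking straight up. z up.
- media_bottle: Bystander: capped glass bottle, 70 mm in diameter and 120 mm tall; origin at the centre of its base.
- dish_stack: Bystander: stack of five closed dishes, 90 mm in diameter and 72 mm tall; origin at the centre of its base.
- tip_box: Bystander: blue plastic tip box, 85 by 115 by 51 mm; origin at the centre of its base.
- scanner: The flat white code scanner as a whole, fixed; origin at the centre of its underside, straight below the window's centre; z up.

How it is judged:
On the way, in this order (a step that is already met when the one before it is completed fails the run):
1. the cap is turned to (near) its stop, so that both buckets are free (value of joint cap above 1.2 rad), for 0.1 s.
2. the lighter bucket is lifted clear of its seat by the gripper while the heavier one (over 4.8 N) stands in the carrier (((height (world z) of bucket_k_center above 0.082 m and contact force between bucket_k and the fingers above 1 N and height (world z) of bucket_p_center below 0.072 m and angle between bucket_p_center's own z axis and vertical below 0.12 rad and (horizontal distance between bucket_p_center and seat_left below 0.008 m or horizontal distance between bucket_p_center and seat_right below 0.008 m) and contact force between bucket_p and carrier above 4.8 N) or (height (world z) of bucket_p_center above 0.082 m and contact force between bucket_p and the fingers above 1 N and height (world z) of bucket_k_center below 0.072 m and angle between bucket_k_center's own z axis and vertical below 0.12 rad and (horizontal distance between bucket_k_center and seat_left below 0.008 m or horizontal distance between bucket_k_center and seat_right below 0.008 m) and contact force between bucket_k and carrier above 4.8 N))), for 0.2 s.
3. the heavier bucket is lifted clear of its seat by the gripper while the lighter one (under 4.8 N) stands in the carrier (((height (world z) of bucket_k_center above 0.082 m and contact force between bucket_k and the fingers above 1 N and height (world z) of bucket_p_center below 0.072 m and angle between bucket_p_center's own z axis and vertical below 0.12 rad and (horizontal distance between bucket_p_center and seat_left below 0.008 m or horizontal distance between bucket_p_center and seat_right below 0.008 m) and contact force between bucket_p and carrier below 4.8 N) or (height (world z) of bucket_p_center above 0.082 m and contact force between bucket_p and the fingers above 1 N and height (world z) of bucket_k_center below 0.072 m and angle between bucket_k_center's own z axis and vertical below 0.12 rad and (horizontal distance between bucket_k_center and seat_left below 0.008 m or horizontal distance between bucket_k_center and seat_right below 0.008 m) and contact force between bucket_k and carrier below 4.8 N))), for 0.2 s.
At the end, for the whole second after the job is handed in: The heavier bucket is held by the fingers alone, still, upright within 10 degrees, within 25 mm of the middle of the scanner window, its base 50 to 120 mm above it; the lighter bucket (bearing with under 4.8 N) stands upright and still in either seat of the carrier (((horizontal distance between bucket_k_center and scan_window below 0.025 m and height (world z) of bucket_k_center between 0.145 and 0.215 m and angle between bucket_k_center's own z axis and vertical below 0.17 rad and linear speed of each of bucket_k, bucket_p below 0.03 m/s and contact force between bucket_k and the fingers above 1 N and contact force between bucket_k and scanner below 0.1 N and contact force between bucket_k and bucket_p below 0.1 N and height (world z) of bucket_p_center below 0.072 m and angle between bucket_p_center's own z axis and vertical below 0.12 rad and (horizontal distance between bucket_p_center and seat_left below 0.008 m or horizontal distance between bucket_p_center and seat_right below 0.008 m) and contact force between bucket_p and carrier below 4.8 N and contact force between bucket_p and the fingers below 0.1 N) or (horizontal distance between bucket_p_center and scan_window below 0.025 m and height (world z) of bucket_p_center between 0.145 and 0.215 m and angle between bucket_p_center's own z axis and vertical below 0.17 rad and linear speed of each of bucket_p, bucket_k below 0.03 m/s and contact force between bucket_p and the fingers above 1 N and contact force between bucket_p and scanner below 0.1 N and contact force between bucket_p and bucket_k below 0.1 N and height (world z) of bucket_k_center below 0.072 m and angle between bucket_k_center's own z axis and vertical below 0.12 rad and (horizontal distance between bucket_k_center and seat_left below 0.008 m or horizontal distance between bucket_k_center and seat_right below 0.008 m) and contact force between bucket_k and carrier below 4.8 N and contact force between bucket_k and the fingers below 0.1 N))); the arm keeps its last pose, push and grip.
It fails at once if the media bottle is pushed more than 30 mm or tipped (distance of media_bottle from where it was at the start of the episode above 0.03 m or angle between media_bottle's own z axis and vertical above 0.4 rad).
It fails at once if the stack of dishes is pushed more than 30 mm or tipped (distance of dish_stack from where it was at the start of the episode above 0.03 m or angle between dish_stack's own z axis and vertical above 0.4 rad).
It fails at once if the tip box is pushed more than 30 mm or tipped (distance of tip_box from where it was at the start of the episode above 0.03 m or angle between tip_box's own z axis and vertical above 0.4 rad).
It fails at once if a bucket is tipped over (angle between any of bucket_k_center, bucket_p_center's own z axis and vertical above 0.6 rad).
It also fails if it takes over 72 s, if anything falls off the work surface, if the arm or the gripper's body presses on something with over 40 N, if the wrist force passes 120 N, or if a joint passes its speed limit or range.

ROBOT

A 7-joint arm with a two-finger parallel gripper is mounted at the origin on the work surface. World frame = base frame: x ahead of the robot, y to its left, z up, the work surface at z = 0. Lengths are in m, angles in rad, forces in N, time in s.
With the tool pointing down it reaches from about 0.35 to 0.9 m from the base axis. Payload 8.1 kg.
Tool frame: the origin (TCP) lies midway between the tips of the shut fingers; the grasp point (between the pads) lies 19 mm behind it (arm.hold_point_z is the distance from the TCP to the grasp point, in m); z points along the fingers, y is the direction in which the jaws open and shut (so a half turn about z gives the same grasp; the last joint's range is limited). The gripper opens to 92 mm and grips with 3 to 60 N. Pads are 19 mm wide; open, the fingers measure 130 mm over their backs; the gripper's body (75 mm by 190 mm) begins 47 mm behind the grasp point.
Start: joints at [-1.25, 0.434, 0.025, 1.573, -0.012, 1.134, -0.075], TCP at [0.257, 0.57, 0.227] pointing down, gripper open.
Joint ranges: [-2.62, 2.62], [-0.44, 2.09], [-1.27, 1.32], [0.08, 2.57], [-1.32, 4.46], [0.12, 2], [-2.74, 2.74]. Speed limits (rad/s): [2.22, 2.22, 3.01, 3.01, 3.14, 3.14, 3.14].

INTERFACE

Orientations are given as a rotation vector (axis times angle).
In Python, from cell import arm gives the robot as it stands.
- The arm moves only by the shell command python3 -m pendant 'ROWS' [FORCE]. ROWS is JSON, a list of rows, each a list of 3 entries, a list of its own where there are three numbers: the shift along the tool's x, y, z in m, then the turn, a rotation vector about the tool's x, y, z in degrees, then the finger opening in m, from 0 to 0.0918. A call has 1 to 10 rows; each row shifts and turns the commanded pose from where the row before left it, along the tool's axes as they then stand; what a row does not reach is not made up. A row lasts 1/8 s, in which the tool goes at most 62.5 mm and 10.7 degrees, less where a joint would pass 70% of its speed; a pose out of reach is approached as far as the arm can. A call with a gripper value outside its range is refused whole. The fingers move at their own pace and stop on an object; FORCE is the grip in N (left out, the last holds). Time passes only in rows, so rows that do not move let the fingers close. It gives the time, the measured TCP pose, the force and the opening at its end, in the units of the state.
- arm.observe(): the state, without advancing time (a new reading comes with each control period).
- arm.get_image(name): name is "scene" or "top" or "wrist"; returns (picture, depth): 384x512x3 uint8, red, green, blue; 384x512 float32, m along the optical axis (not along the pixel's ray), 0 where there is no reading.
- arm.camera_params(name): a dict with "fovy" (degrees; the focal length in pixels is half the picture's height over the tangent of half this angle, whatever the lens; pixels are square), "cx", "cy" (the principal point, pixels), "rvec" (rotation vector, rad) and "tvec" (3), from world to camera coordinates, as OpenCV has them; the wrist camera has in their place "mount" (4x4, takes a point from camera to tool coordinates, whose origin is the TCP and whose axes are the flange's). Camera axes: x right, y down, z forward; pixel columns grow to the right and rows downward; lengths in m; the calibration is good to about 2 mm. A picture is of the moment at which its call begins: read the wrist's pose just before it. camera_params takes no time and is no camera call.
- arm.sign_off(): hands the job in, once; it reports no verdict.
Trained networks look in the newest picture that a camera, given by its name, has taken for a name from the list of things; names that differ only in an ending like _2 or _b are one class to them, and where a whole thing is asked for, a point or a joint stands for the part that bears it (a point fixed in the world has none). Each returns a list of dicts, best first, with "conf" (0 to 1); they miss things now and then, are a little off and sometimes report something else, mostly with a low value. They report only what shows in the picture. A call takes as long as a camera call.
- arm.look_for(camera, label): "rect" ([centre column, centre row, width, height] in pixels, round what is visible of it).
- arm.masks_of(camera, label): "pixels" (384x512 bool, what is visible of it) and "rect" ([centre column, centre row, width, height] in pixels, round what is visible of it).
The state is a dict: "clock": time; "joints": joint angles; "dq": joint speeds; "joint_efforts": joint torques, N m; "position": TCP position; "ee_rot": TCP orientation; "force": force on the tool from outside, world axes, zero at the start; "ft_torque": the same for the moment, N m; "width": opening from 0.0 (shut) to 1.0 (fully open).
Only numpy, scipy, OpenCV 4.12 (cv2) and the standard library are available. Lean on these libraries where they do the work, as an engineer would, in place of code of your own. Each camera call takes 0.05 s, during which the arm holds its last target.

## Working session

There is one attempt and no reset: what is moved stays moved. The work goes in short steps, Python scripts to look and compute and a shell command to move; the robot and the scene stay as the last step left them, time stands still between calls to the robot, and variables do not carry over. Pictures are saved under pics/ and viewed, and the job is handed in when it is done.

```bash
ls; mkdir -p pics
python3 - <<'E'
from cell import arm
import cv2
print(arm.observe())
for n in("scene","top"):
    im,d=arm.get_image(n); cv2.imwrite(f"pics/{n}0.png",im[:,:,::-1]); print(n,arm.camera_params(n))
print(arm.hold_point_z, arm.camera_params("wrist"))
E
```

```text
pics
{'clock': 0.0, 'joints': array([-1.24957068,  0.43522548,  0.02499676,  1.57411384, -0.01159129,
        1.13398412, -0.07506567]), 'dq': array([-0.00073112, -0.00176833, -0.00043749, -0.00108493,  0.00119775,
       -0.00079392, -0.00096218]), 'joint_efforts': array([ 4.96599550e-04, -6.67841864e+01,  9.85042490e-01, -3.14464688e+01,
       -6.06457167e-02,  4.31658898e-02,  1.50817968e-04]), 'position': array([0.25688753, 0.56920038, 0.22593722]), 'ee_rot': array([-6.60817650e-01, -3.07112796e+00,  2.47599525e-03]), 'force': array([ 0.06119256, -0.18155023,  1.13269035]), 'ft_torque': array([-0.01898452,  0.04885717,  0.02190593]), 'width': 1.0003619048334198}
scene {'fovy': 44.645037745977795, 'cx': 250.078485535151, 'cy': 192.8040236192808, 'rvec': array([ 1.88546276,  1.1482408 , -0.64073509]), 'tvec': array([-0.24502607, -0.17030413,  1.68017646])}
top {'fovy': 46.07987064634248, 'cx': 253.1105845002809, 'cy': 191.50421619820102, 'rvec': array([ 2.192045  , -2.1741576 ,  0.11912485]), 'tvec': array([-0.01919268,  0.59773199,  1.167531  ])}
0.0188 {'fovy': 65.25184856023927, 'cx': 254.42106672839307, 'cy': 188.30019476255148, 'mount': array([[-6.96589950e-04, -9.68238388e-01, -2.50027877e-01,
         6.67823162e-02],
       [ 9.99999753e-01, -6.98773641e-04, -8.00323336e-05,
         2.90721603e-04],
       [-9.72225118e-05, -2.50027870e-01,  9.68238635e-01,
        -1.56565127e-01],
       [ 0.00000000e+00,  0.00000000e+00,  0.00000000e+00,
         1.00000000e+00]])}
```

View pics/scene0.png

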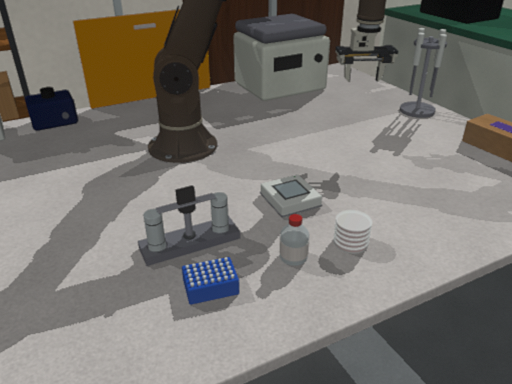

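View pics/top0.png

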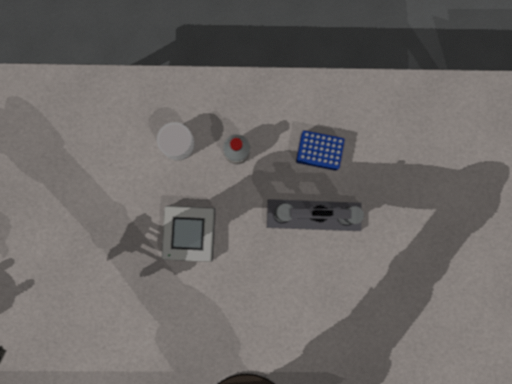

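The scene view shows the carrier at about (190,225) px, the scanner at (290,195), and the tip box, bottle and dishes nearer the camera. In the top view, the carrier is at (314,215), the grip bar at (321,213), the buckets at (285,212) and (353,214), and the window at (188,233).

```bash
cat > h.py <<'E'
from cell import arm
import numpy as np, cv2
from scipy.spatial.transform import Rotation as R
def cloud(n,st=None):
    if n=="wrist": st=arm.observe()
    im,d=arm.get_image(n); p=arm.camera_params(n)
    f=192/np.tan(np.radians(p['fovy']/2))
    v,u=np.mgrid[0:384,0:512]
    c=np.stack([(u-p['cx'])/f*d,(v-p['cy'])/f*d,d],-1)
    if n=="wrist":
        M=p['mount']; c=c@M[:3,:3].T+M[:3,3]
        w=c@R.from_rotvec(st['ee_rot']).as_matrix().T+st['position']
    else:
        w=(c-p['tvec'])@cv2.Rodrigues(p['rvec'])[0]
    w[d==0]=np.nan
    return im,d,w
def tool():
    s=arm.observe(); m=R.from_rotvec(s['ee_rot']).as_matrix()
    return s['position'],m,s
E
python3 - <<'E'
from h import *
im,d,w=cloud("top")
np.save("top_w.npy",w)
for l in("cap_grip","bucket_k_center","carrier","scanner","scan_window","media_bottle","dish_stack","tip_box","cap"):
    for r in arm.masks_of("top",l):
        if r['conf']<.3: continue
        P=w[r['pixels']]; P=P[~np.isnan(P[:,0])]
        zt=np.percentile(P[:,2],90); T=P[P[:,2]>zt-.012]
        (c,s,a)=cv2.minAreaRect((T[:,:2]*1000).astype(np.float32))
        print(l,round(r['conf'],2),np.round(r['rect']),len(P),'ztop',zt.round(3),'min',T.min(0).round(3),'max',T.max(0).round(3),'rect',np.round(c,1),np.round(s,1),round(a,1))
E
```

```text
cap_grip 0.81 [323. 212.  62.  14.] 689 ztop 0.166 min [ 0.531 -0.199  0.16 ] max [ 0.544 -0.154  0.171] rect [ 537.5 -176.8] [12.  44.9] 0.2
cap_grip 0.38 [314. 216.  94.  33.] 2169 ztop 0.129 min [ 0.516 -0.248  0.117] max [ 0.559 -0.079  0.171] rect [ 537.4 -163.3] [170.1  41.7] 89.2
bucket_k_center 0.74 [283. 212.  14.  19.] 226 ztop 0.122 min [ 0.521 -0.103  0.111] max [ 0.56  -0.071  0.124] rect [540.1 -87.1] [31.9 39.2] 89.2
bucket_k_center 0.42 [190. 234.  56.  55.] 2721 ztop 0.042 min [0.415 0.088 0.03 ] max [0.558 0.22  0.047] rect [487.3 154.6] [130.5 139.6] 87.7
scanner 0.97 [189. 233.  52.  58.] 2811 ztop 0.042 min [0.415 0.088 0.03 ] max [0.558 0.221 0.047] rect [487.2 154.6] [130.5 139.9] 87.7
scanner 0.69 [319. 215.  58.  20.] 744 ztop 0.166 min [ 0.531 -0.199  0.16 ] max [ 0.544 -0.154  0.171] rect [ 537.5 -176.8] [12.  44.9] 0.2
scan_window 0.92 [190. 234.  53.  54.] 2800 ztop 0.042 min [0.415 0.088 0.03 ] max [0.558 0.221 0.047] rect [487.2 154.6] [130.5 139.9] 87.7
media_bottle 0.96 [234. 151.  24.  32.] 645 ztop 0.119 min [0.692 0.016 0.107] max [0.722 0.045 0.124] rect [707.2  30.4] [29.6 29.7] 0.5
dish_stack 0.84 [177. 142.  40.  35.] 1079 ztop 0.074 min [0.683 0.147 0.062] max [0.772 0.232 0.079] rect [727.9 189.4] [85.4 89. ] 89.7
tip_box 0.76 [320. 151.  46.  39.] 1523 ztop 0.049 min [ 0.66  -0.254  0.037] max [ 0.76  -0.13   0.055] rect [ 711.3 -192.9] [115.2  86.2] 79.6
tip_box 0.57 [316. 217.  94.  36.] 2158 ztop 0.129 min [ 0.516 -0.251  0.118] max [ 0.558 -0.104  0.171] rect [ 537.1 -177.7] [ 41.5 147. ] 0.8
cap 0.84 [320. 212.  61.  18.] 698 ztop 0.166 min [ 0.531 -0.199  0.16 ] max [ 0.544 -0.154  0.171] rect [ 537.5 -176.8] [12.  44.9] 0.2
cap 0.51 [314. 213.  94.  32.] 2243 ztop 0.128 min [ 0.516 -0.272  0.117] max [ 0.558 -0.079  0.171] rect [ 537.1 -175.5] [ 41.5 193.5] 0.5
```

Run:
```python
from h import *
p,m,s=tool(); print(p.round(4)); print(m.round(3))
w=np.load("top_w.npy").reshape(-1,3)
b=(abs(w[:,0]-.5375)<.06)&(abs(w[:,1]+.1768)<.15)
for lo,hi in((.015,.032),(.12,.135),(.155,.175)):
    T=w[b&(w[:,2]>lo)&(w[:,2]<hi)]
    c,sz,a=cv2.minAreaRect((T[:,:2]*1000).astype(np.float32)); print(lo,len(T),np.round(c,1),np.round(sz,1),round(a,2),T.min(0).round(3),T.max(0).round(3))
im=cv2.imread("pics/top0.png")[190:245,250:380]; cv2.imwrite("pics/crop.png",cv2.resize(im,None,fx=6,fy=6,interpolation=cv2.INTER_CUBIC))
```

```text
[0.257  0.5697 0.2268]
[[-0.912  0.411  0.   ]
 [ 0.411  0.912  0.   ]
 [-0.     0.    -1.   ]]
0.015 1476 [ 538.  -177.1] [250.   76.3] 88.37 [ 0.498 -0.302  0.015] [ 0.579 -0.052  0.031]
0.12 663 [ 537.2 -176. ] [209.8  41.7] 88.85 [ 0.515 -0.281  0.12 ] [ 0.56  -0.071  0.134]
0.155 119 [ 537.5 -176.8] [12.  44.9] 0.22 [ 0.531 -0.199  0.16 ] [ 0.544 -0.154  0.171]
```

View pics/crop.png

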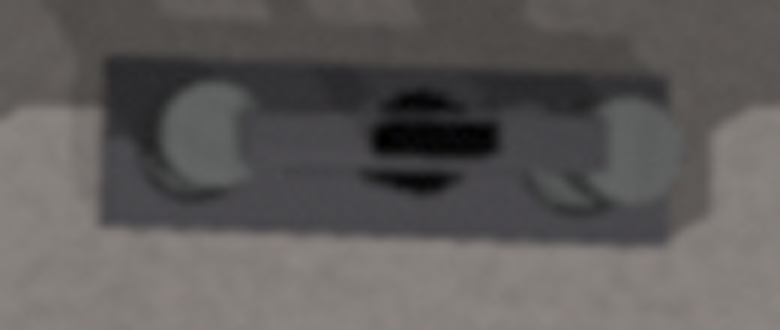

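```bash
python3 -m pendant '[[[0,0,0],[0,0,9.36],0.09],[[0,0,0],[0,0,9.36],0.09],[[0,0,0],[0,0,9.36],0.09],[[0,0,0],[0,0,9.36],0.09],[[0,0,0],[0,0,9.36],0.09],[[0,0,0],[0,0,9.36],0.09],[[0,0,0],[0,0,9.36],0.09]]'
python3 - <<'E'
from h import *
p,m,s=tool(); print(s['clock'],p.round(4),s['joints'].round(2)); print(m.round(3))
E
```

```text
clock: 1.48
position: [0.257, 0.5697, 0.2268]
ee_rot: [-2.224, -2.219, -0.0]
force: [-0.5, -0.8, -0.2]
width: 0.977
1.475 [0.257  0.5697 0.2268] [-1.43  0.44  0.29  1.59 -0.13  1.13 -1.11]
[[ 0.002  1.    -0.   ]
 [ 1.    -0.002  0.   ]
 [ 0.    -0.    -1.   ]]
```

```bash
python3 -m pendant '[[[-0.04,0.015,0],[0,0,0],0.09],[[-0.04,0.015,0],[0,0,0],0.09],[[-0.04,0.015,0],[0,0,0],0.09],[[-0.04,0.015,0],[0,0,0],0.09],[[-0.04,0.015,0],[0,0,0],0.09],[[-0.04,0.015,0],[0,0,0],0.09],[[-0.04,0.015,0],[0,0,0],0.09],[[-0.04,0.015,0],[0,0,0],0.09],[[-0.04,0.015,0],[0,0,0],0.09],[[-0.04,0.015,0],[0,0,0],0.09]]'; python3 -m pendant '[[[-0.04,0.015,0],[0,0,0],0.09],[[-0.04,0.015,0],[0,0,0],0.09],[[-0.04,0.015,0],[0,0,0],0.09],[[-0.04,0.015,0],[0,0,0],0.09],[[-0.04,0.015,0],[0,0,0],0.09],[[-0.04,0.015,0],[0,0,0],0.09],[[-0.01,0.005,0],[0,0,0],0.09],[[0,0,0],[0,0,0],0.09]]';python3 - <<'E'
from h import *
p,m,s=tool(); print(s['clock'],p.round(4),s['joints'].round(2)); print(m.round(3))
im,d,w=cloud("wrist"); cv2.imwrite("pics/w1.png",im[:,:,::-1])
w=w.reshape(-1,3); b=(abs(w[:,0]-.5375)<.06)&(abs(w[:,1]+.1768)<.2)
for lo,hi in((.015,.032),(.112,.135),(.155,.175)):
    T=w[b&(w[:,2]>lo)&(w[:,2]<hi)]
    if len(T)<9: continue
    c,sz,a=cv2.minAreaRect((T[:,:2]*1000).astype(np.float32)); print(lo,len(T),np.round(c,1),np.round(sz,1),round(a,2),T.min(0).round(3),T.max(0).round(3))
E
```

```text
clock: 2.72
position: [0.4088, 0.169, 0.227]
ee_rot: [-2.218, -2.225, -0.001]
force: [-0.0, 0.5, 0.7]
width: 0.983
clock: 3.72
position: [0.5043, -0.0797, 0.2267]
ee_rot: [-2.219, -2.224, 0.0]
force: [0.1, 1.1, -0.1]
width: 0.979
3.725 [ 0.5043 -0.0797  0.2267] [-0.47  0.27  0.66  1.89 -0.19  1.05  0.27]
[[-0.002  1.    -0.   ]
 [ 1.     0.002 -0.   ]
 [-0.    -0.    -1.   ]]
0.015 3486 [ 538.5 -155.3] [208.   76.4] 88.35 [ 0.499 -0.259  0.015] [ 0.58  -0.05   0.032]
0.112 2857 [ 538.9 -130.2] [121.4  43.5] 88.54 [ 0.516 -0.191  0.112] [ 0.562 -0.07   0.135]
0.155 235 [ 536.1 -157.8] [17.2 10.7] 27.77 [ 0.531 -0.166  0.155] [ 0.544 -0.153  0.168]
```

View pics/w1.png

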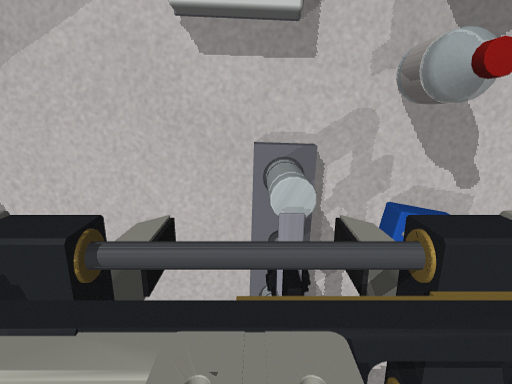

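Wrist view: the carrier is at about (285,215) px with the left bucket's top at (293,195). The bar is behind the gripper at (287,275). It agrees with the top camera.

```bash
python3 -m pendant '[[[-0.0324,0.011,0],[0,0,0],0.09],[[-0.0324,0.011,0],[0,0,0],0.09],[[-0.0324,0.011,0],[0,0,0],0.09],[[0,0,0.02],[0,0,0],0.09],[[0,0,0],[0,0,0],0.09]]';python3 - <<'E'
from h import *
p,m,s=tool(); print(s['clock'],p.round(4),s['joints'].round(2)); print(m.round(3))
im,d,w=cloud("wrist"); cv2.imwrite("pics/w2.png",im[:,:,::-1])
E
```

```text
clock: 4.4
position: [0.5368, -0.1745, 0.2055]
ee_rot: [-2.214, -2.225, 0.001]
force: [-0.1, -0.3, -0.1]
width: 0.982
4.4 [ 0.5368 -0.1745  0.2055] [-0.26  0.4   0.66  1.79 -0.28  1.05  0.51]
[[-0.005  1.    -0.003]
 [ 1.     0.005  0.001]
 [ 0.001 -0.003 -1.   ]]
```

View pics/w2.png

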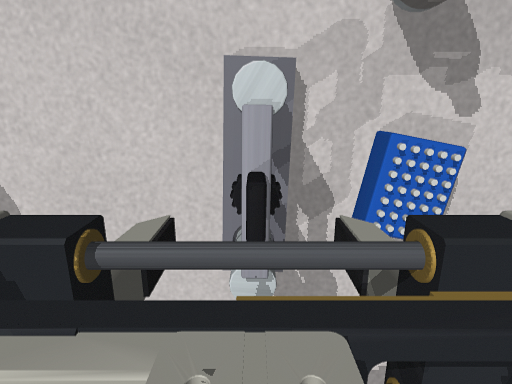

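Bar centred between the fingers at (256,210) px. I'll lower onto it and close.

```bash
python3 -m pendant '[[[-0.001,0,0.03],[0,0,0],0.09],[[-0.001,0.001,0.03],[0,0,0],0.09],[[0,0,0.0095],[0,0,0],0.09],[[0,0,0],[0,0,0],0.05],[[0,0,0],[0,0,0],0.0],[[0,0,0],[0,0,0],0.0],[[0,0,0],[0,0,0],0.0],[[0,0,0],[0,0,0],0.0]]' 20;python3 - <<'E'
from h import *
p,m,s=tool(); print(s['clock'],p.round(4),s['joints'].round(2),s['force'],s['width']*.0918); print(m.round(3))
E
```

```text
clock: 5.45
position: [0.5387, -0.1786, 0.1375]
ee_rot: [2.218, 2.225, 0.0]
force: [0.2, 0.3, -0.4]
width: 0.483
5.45 [ 0.5387 -0.1786  0.1375] [-0.21  0.48  0.62  1.86 -0.35  0.91  0.57] [ 0.21585008  0.25364255 -0.40015451] 0.04433754937171275
[[-0.003  1.     0.   ]
 [ 1.     0.003  0.   ]
 [ 0.     0.    -1.   ]]
```

```bash
python3 -m pendant '[[[0,0,0],[0,0,0],0.0],[[0,0,0],[0,0,0],0.0],[[0,0,0],[0,0,0],0.0],[[0,0,0],[0,0,0],0.0]]' 20
```

```text
clock: 5.95
position: [0.5376, -0.1786, 0.1372]
ee_rot: [-2.217, -2.224, 0.001]
force: [-5.6, 1.0, 3.8]
width: 0.152
```

```bash
python3 -m pendant '[[[0.001,-0.001,0],[0,0,-4],0.0],[[0,0,0],[0,0,-9],0.0],[[0,0,0],[0,0,-9],0.0],[[0,0,0],[0,0,-9],0.0],[[0,0,0],[0,0,0],0.0]]'
```

```text
clock: 6.58
position: [0.5386, -0.1783, 0.1372]
ee_rot: [1.538, 2.737, 0.0]
force: [4.2, -3.5, -4.8]
width: 0.149
```

```bash
python3 -m pendant '[[[0,0,0],[0,0,-9],0.0],[[0,0,0],[0,0,-9],0.0],[[0,0,0],[0,0,-9],0.0],[[0,0,0],[0,0,-9],0.0],[[0,0,0],[0,0,-8],0.0],[[0,0,0],[0,0,0],0.0]]';  python3 - <<'E'
from h import *
p,m,s=tool(); print(s['clock'],p.round(4),s['joints'].round(2),s['force'],s['ft_torque'],s['width']*.0918); print(m.round(3))
im,d,w=cloud("top"); cv2.imwrite("pics/t2.png",im[:,:,::-1])
E
```

```text
clock: 7.32
position: [0.5396, -0.177, 0.1372]
ee_rot: [0.399, 3.113, 0.001]
force: [6.5, 0.6, -6.3]
width: 0.15
7.325 [ 0.5396 -0.177   0.1372] [ 0.03  0.44  0.27  1.84 -0.15  0.88  1.68] [ 6.4562773   0.58497041 -6.3433666 ] [ 0.04563086 -1.25585102  0.11368602] 0.013748364360725724
[[-0.968  0.253  0.003]
 [ 0.253  0.968  0.   ]
 [-0.003  0.001 -1.   ]]
```

View pics/t2.png

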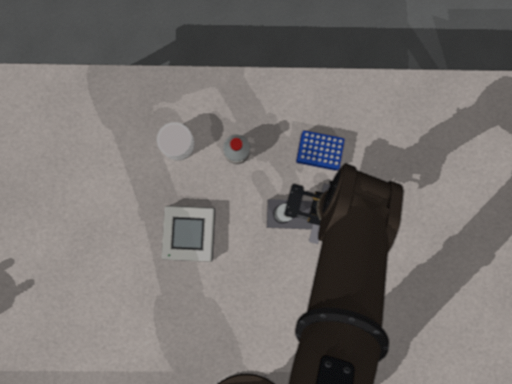

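The wrist hides the cap. The jaw angle puts it at about 1.34 rad, so I'll nudge it to the stop and release.

```bash
python3 -m pendant '[[[0,0,0],[0,0,-2.5],0.0],[[0,0,0],[0,0,0],0.0],[[0,0,0],[0,0,0],0.03],[[0,0,0],[0,0,0],0.05],[[0,0,0],[0,0,0],0.05],[[0,0,0],[0,0,0],0.05],[[0,0,-0.04],[0,0,0],0.05],[[0,0,-0.05],[0,0,0],0.05],[[0,0,-0.05],[0,0,0],0.05],[[0,0,0],[0,0,0],0.05]]';  python3 - <<'E'
from h import *
p,m,s=tool(); print(s['clock'],p.round(4),s['joints'].round(2),s['force'],s['width']*.0918); print(m.round(3))
im,d,w=cloud("wrist"); cv2.imwrite("pics/w3.png",im[:,:,::-1])
im,d,w=cloud("scene"); cv2.imwrite("pics/s3.png",im[:,:,::-1])
E
```

```text
clock: 8.62
position: [0.5395, -0.1784, 0.2814]
ee_rot: [0.336, 3.116, -0.001]
force: [0.2, 0.6, 0.5]
width: 0.54
8.625 [ 0.5395 -0.1784  0.2814] [ 0.01  0.3   0.29  1.66 -0.09  1.19  1.67] [0.21653278 0.62695569 0.54346366] 0.04955177057842329
[[-0.977  0.213  0.007]
 [ 0.213  0.977 -0.001]
 [-0.008  0.    -1.   ]]
```

View pics/w3.png

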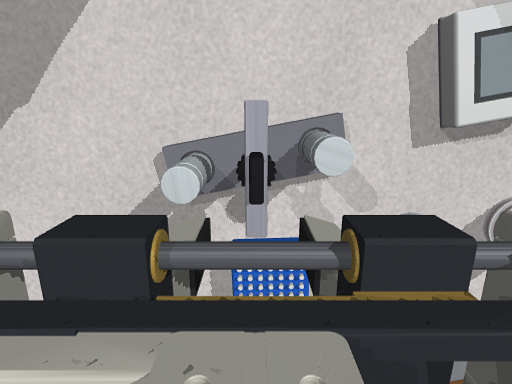

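View pics/s3.png

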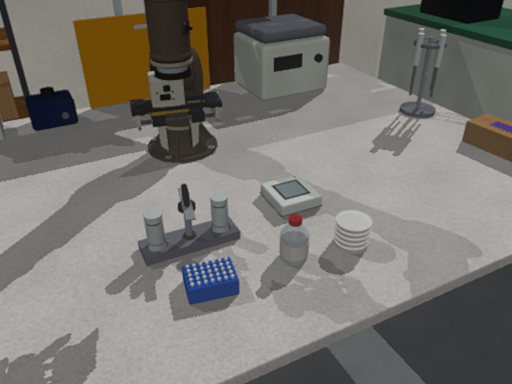

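The cap's arms now lie across the carrier and both buckets are free: wrist view (182,182) and (332,155) px. I'll turn the jaws along the carrier's x.

```bash
python3 -m pendant '[[[0,0,0],[0,0,9.91],0.09],[[0,0,0],[0,0,9.91],0.09],[[0,0,0],[0,0,9.91],0.09],[[0,0,0],[0,0,9.91],0.09],[[0,0,0],[0,0,9.91],0.09],[[0,0,0],[0,0,9.91],0.09],[[0,0,0],[0,0,9.91],0.09],[[0,0,0],[0,0,9.91],0.09],[[0,0,0],[0,0,0],0.09],[[0,0,0],[0,0,0],0.09]]';  python3 - <<'E'
from h import *
p,m,s=tool(); print(s['clock'],p.round(4),s['joints'].round(2),s['width']*.0918); print(m.round(3))
im,d,w=cloud("wrist"); cv2.imwrite("pics/w4.png",im[:,:,::-1])
np.save("w4.npy",w)
for nm,q in(("L",[.5404,-.092]),("R",[.5356,-.262])):
    W=w.reshape(-1,3);T=W[(np.hypot(W[:,0]-q[0],W[:,1]-q[1])<.035)&(W[:,2]>.114)&(W[:,2]<.126)]
    if len(T)>20: print(nm,len(T),cv2.minEnclosingCircle((T[:,:2]*1000).astype(np.float32)),np.median(T,0).round(4))
print((m.T@(np.array([.5404,-.092,.071])-p)).round(4))
E
```

```text
clock: 9.98
position: [0.5372, -0.1774, 0.2764]
ee_rot: [-2.247, -2.194, 0.002]
force: [0.5, -0.4, -0.7]
width: 0.98
9.975 [ 0.5372 -0.1774  0.2764] [-0.19  0.32  0.56  1.68 -0.18  1.2   0.39] 0.09000855411037365
[[ 0.024  1.    -0.002]
 [ 1.    -0.024  0.   ]
 [ 0.    -0.002 -1.   ]]
L 1531 ((540.28662109375, -91.3293685913086), 21.900985717773438) [ 0.5402 -0.0911  0.1185]
R 355 ((535.2158813476562, -253.18783569335938), 20.020675659179688) [ 0.5359 -0.2474  0.1184]
[0.0854 0.0015 0.2054]
```

View pics/w4.png

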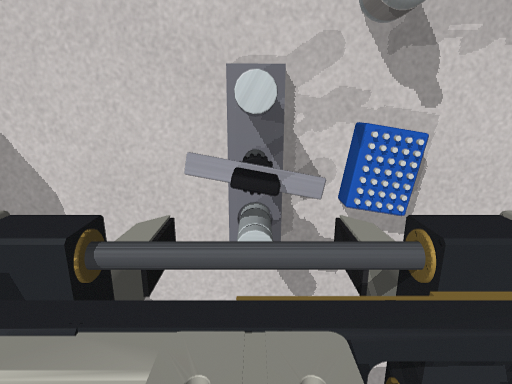

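Left bucket at (256,92) px, which is world (0.540, -0.091), clear of the arms. I'll descend beside it.

```bash
python3 -m pendant '[[[0.03,0.001,0],[0,0,0],0.09],[[0.03,0,0],[0,0,0],0.09],[[0.026,0,0.03],[0,0,0],0.09],[[0,0,0.045],[0,0,0],0.09],[[0,0,0.04],[0,0,0],0.09],[[0,0,0.01],[0,0,0],0.09],[[0,0,0],[0,0,0],0.09]]';  python3 - <<'E'
from h import *
p,m,s=tool(); print(s['clock'],p.round(4),s['force'])
im,d,w=cloud("wrist"); cv2.imwrite("pics/w5.png",im[:,:,::-1])
print((m.T@(np.array([.5403,-.0913,.071])-p)).round(4))
E
```

```text
clock: 10.9
position: [0.541, -0.0919, 0.1525]
ee_rot: [-2.251, -2.191, 0.001]
force: [-0.3, -0.6, 1.1]
width: 0.981
10.9 [ 0.541  -0.0919  0.1525] [-0.27269414 -0.59325029  1.07344767]
[ 0.0006 -0.0007  0.0815]
```

View pics/w5.png

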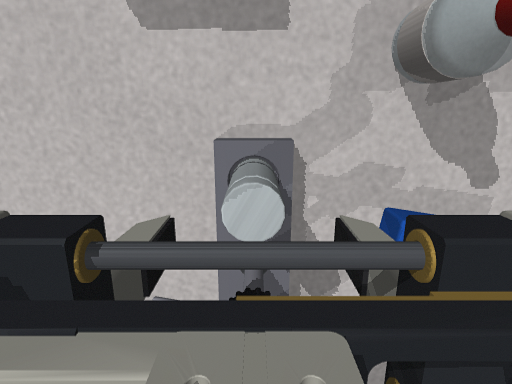

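Bucket centred between the fingers at (253,210) px.

```bash
python3 -m pendant '[[[0,-0.0005,0.03],[0,0,0],0.09],[[0,0,0.03],[0,0,0],0.09],[[0,0,0.0215],[0,0,0],0.09],[[0,0,0],[0,0,0],0.09],[[0,0,0],[0,0,0],0.03],[[0,0,0],[0,0,0],0.03],[[0,0,0],[0,0,0],0.03],[[0,0,0],[0,0,0],0.03],[[0,0,0],[0,0,0],0.03],[[0,0,0],[0,0,0],0.03]]' 40;  python3 - <<'E'
from h import *
p,m,s=tool(); print(s['clock'],p.round(4),s['force'],s['width']*.0918)
E
```

```text
clock: 12.2
position: [0.5404, -0.0916, 0.0708]
ee_rot: [-2.252, -2.19, 0.0]
force: [-1.6, 0.6, 1.7]
width: 0.475
12.2 [ 0.5404 -0.0916  0.0708] [-1.56667603  0.55545794  1.69291151] 0.043559335072654304
```

```bash
python3 -m pendant '[[[0,0,-0.01],[0,0,0],0.03],[[0,0,-0.015],[0,0,0],0.03],[[0,0,-0.01],[0,0,0],0.03],[[0,0,-0.005],[0,0,0],0.03],[[0,0,0],[0,0,0],0.03],[[0,0,0],[0,0,0],0.03],[[0,0,0],[0,0,0],0.03],[[0,0,0],[0,0,0],0.03]]';  python3 - <<'E'
from h import *
p,m,s=tool(); print(s['clock'],p.round(4),s['width']*.0918)
F=[]
for i in range(6):
    F.append(arm.observe()['force'].copy()); im,d=arm.get_image("scene")
cv2.imwrite("pics/s6.png",im[:,:,::-1])
print(np.mean(F,0),np.std(F,0))
E
```

```text
clock: 13.2
position: [0.5403, -0.0916, 0.1105]
ee_rot: [-2.252, -2.19, 0.001]
force: [-0.1, -0.4, -5.8]
width: 0.477
13.2 [ 0.5403 -0.0916  0.1105] 0.0438260078508172
[ 0.12347527 -0.41313696 -5.86348479] [0.59874702 0.24103208 0.33523526]
```

View pics/s6.png

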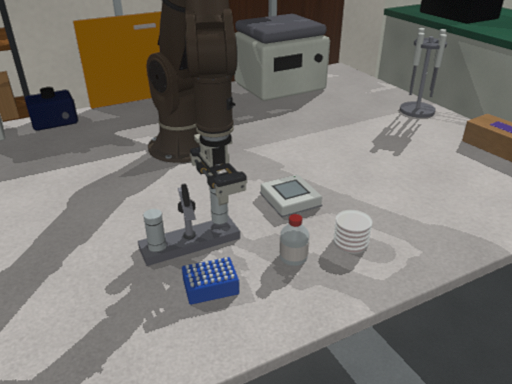

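The left bucket is lifted (about (220,205) px) and weighs about 5.9 N, so it is probably the heavier. I'll seat it again and try the other.

```bash
python3 -m pendant '[[[0,0,0.012],[0,0,0],0.03],[[0,0,0.012],[0,0,0],0.03],[[0,0,0.01],[0,0,0],0.03],[[0,0,0.0055],[0,0,0],0.03],[[0,0,0],[0,0,0],0.03],[[0,0,0],[0,0,0],0.03]]'; python3 -m pendant '[[[0,0,0],[0,0,0],0.05],[[0,0,0],[0,0,0],0.06],[[0,0,0],[0,0,0],0.09],[[0,0,0],[0,0,0],0.09],[[0,0,0],[0,0,0],0.09],[[0,0,-0.04],[0,0,0],0.09],[[0,0,-0.05],[0,0,0],0.09],[[0,0,-0.05],[0,0,0],0.09],[[0,0,-0.05],[0,0,0],0.09],[[0,0,0],[0,0,0],0.09]]';  python3 - <<'E'
from h import *
p,m,s=tool(); print(s['clock'],p.round(4),s['force'],s['width']*.0918)
im,d,w=cloud("wrist"); cv2.imwrite("pics/w6.png",im[:,:,::-1])
for nm,q in(("L",[.5404,-.092]),("R",[.5356,-.262])):
    W=w.reshape(-1,3);T=W[(np.hypot(W[:,0]-q[0],W[:,1]-q[1])<.035)&(W[:,2]>.114)&(W[:,2]<.126)]
    if len(T)>20: print(nm,len(T),cv2.minEnclosingCircle((T[:,:2]*1000).astype(np.float32)),np.median(T,0).round(4))
print((m.T@(np.array([.5356,-.2618,.071])-p)).round(4))
E
```

```text
clock: 14.25
position: [0.5406, -0.0916, 0.0711]
ee_rot: [2.252, 2.19, 0.0]
force: [-0.5, 0.8, -5.9]
width: 0.475
clock: 15.5
position: [0.5425, -0.0922, 0.2651]
ee_rot: [2.249, 2.187, 0.008]
force: [0.3, 0.1, -0.6]
width: 0.979
15.5 [ 0.5425 -0.0922  0.2651] [ 0.3310468   0.13406322 -0.57236108] 0.08984347962905762
L 1347 ((540.7064208984375, -91.34123992919922), 21.93071937561035) [ 0.5408 -0.0906  0.1186]
[-0.1698 -0.0036  0.194 ]
```

View pics/w6.png

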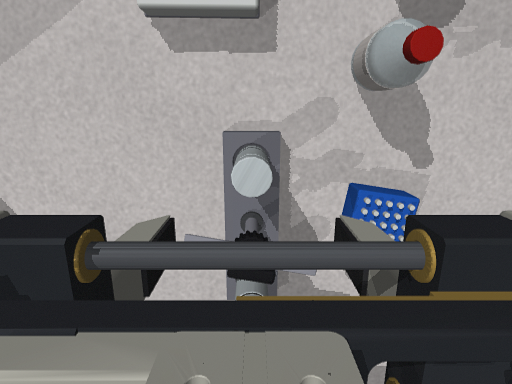

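Left bucket upright in its seat at (251,177) px, world (0.5407, -0.0913). On to the right bucket.

```bash
python3 -m pendant '[[[-0.04,0,0],[0,0,0],0.09],[[-0.045,0,0],[0,0,0],0.09],[[-0.045,0,0],[0,0,0],0.09],[[-0.0405,0,0],[0,0,0],0.09],[[0,0,0.04],[0,0,0],0.09],[[0,0,0.04],[0,0,0],0.09],[[0,0,0.03],[0,0,0],0.09],[[0,0,0],[0,0,0],0.09]]';  python3 - <<'E'
from h import *
p,m,s=tool(); print(s['clock'],p.round(4),s['force'],s['joints'].round(2)); print(m.round(3))
im,d,w=cloud("wrist"); cv2.imwrite("pics/w7.png",im[:,:,::-1])
for nm,q in(("L",[.5404,-.092]),("R",[.5356,-.262])):
    W=w.reshape(-1,3);T=W[(np.hypot(W[:,0]-q[0],W[:,1]-q[1])<.035)&(W[:,2]>.114)&(W[:,2]<.126)]
    if len(T)>20: print(nm,len(T),cv2.minEnclosingCircle((T[:,:2]*1000).astype(np.float32)),np.median(T,0).round(4))
print((m.T@(np.array([.5356,-.2618,.071])-p)).round(4))
E
```

```text
clock: 16.55
position: [0.5334, -0.2609, 0.1479]
ee_rot: [-2.248, -2.186, 0.005]
force: [-0.7, -0.5, 0.3]
width: 0.98
16.55 [ 0.5334 -0.2609  0.1479] [-0.70483193 -0.530704    0.29164634] [-0.01  0.5   0.54  1.77 -0.3   0.96  0.63]
[[ 0.028  1.    -0.006]
 [ 1.    -0.028  0.002]
 [ 0.002 -0.006 -1.   ]]
R 3113 ((535.5844116210938, -260.8866271972656), 21.961082458496094) [ 0.5355 -0.2592  0.1185]
[-0.001   0.0027  0.0769]
```

View pics/w7.png

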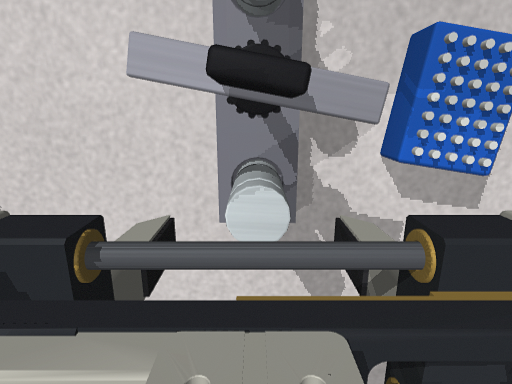

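```bash
python3 -m pendant '[[[0,0.001,0.03],[0,0,0],0.09],[[0,0,0.03],[0,0,0],0.09],[[0,0,0.0165],[0,0,0],0.09],[[0,0,0],[0,0,0],0.09],[[0,0,0],[0,0,0],0.03],[[0,0,0],[0,0,0],0.03],[[0,0,0],[0,0,0],0.03],[[0,0,0],[0,0,0],0.03],[[0,0,0],[0,0,0],0.03],[[0,0,0],[0,0,0],0.03]]' 40;  python3 -m pendant '[[[0,0,-0.01],[0,0,0],0.03],[[0,0,-0.015],[0,0,0],0.03],[[0,0,-0.01],[0,0,0],0.03],[[0,0,-0.005],[0,0,0],0.03],[[0,0,0],[0,0,0],0.03],[[0,0,0],[0,0,0],0.03],[[0,0,0],[0,0,0],0.03],[[0,0,0],[0,0,0],0.03]]';  python3 - <<'E'
from h import *
p,m,s=tool(); print(s['clock'],p.round(4),s['width']*.0918)
F=[]
for i in range(6):
    F.append(arm.observe()['force'].copy()); im,d=arm.get_image("scene")
cv2.imwrite("pics/s7.png",im[:,:,::-1])
print(np.mean(F,0),np.std(F,0))
E
```

```text
clock: 17.85
position: [0.5366, -0.2621, 0.0747]
ee_rot: [-2.252, -2.19, 0.0]
force: [0.4, 0.0, 0.5]
width: 0.475
clock: 18.85
position: [0.5366, -0.262, 0.1144]
ee_rot: [-2.252, -2.19, 0.0]
force: [0.9, -0.1, -2.8]
width: 0.478
18.85 [ 0.5366 -0.262   0.1144] 0.043834576971305377
[-0.008679   -0.07179011 -2.72208202] [0.80940616 0.53561461 0.51564702]
```

View pics/s7.png

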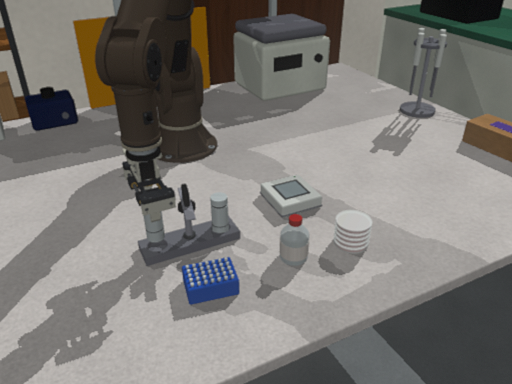

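The right bucket is lifted at (152,218) px and weighs about 2.7 N, so it is the lighter. I'll seat it and go back to the left one.

```bash
python3 -m pendant '[[[0,0,0.012],[0,0,0],0.03],[[0,0,0.012],[0,0,0],0.03],[[0,0,0.01],[0,0,0],0.03],[[0,0,0.0057],[0,0,0],0.03],[[0,0,0],[0,0,0],0.03],[[0,0,0],[0,0,0],0.03]]'; python3 -m pendant '[[[0,0,0],[0,0,0],0.05],[[0,0,0],[0,0,0],0.06],[[0,0,0],[0,0,0],0.09],[[0,0,0],[0,0,0],0.09],[[0,0,0],[0,0,0],0.09],[[0,0,-0.04],[0,0,0],0.09],[[0,0,-0.05],[0,0,0],0.09],[[0,0,-0.05],[0,0,0],0.09],[[0,0,-0.05],[0,0,0],0.09],[[0,0,0],[0,0,0],0.09]]';  python3 -m pendant '[[[0.04,0,0],[0,0,0],0.09],[[0.045,0,0],[0,0,0],0.09],[[0.045,0,0],[0,0,0],0.09],[[0.0405,0,0],[0,0,0],0.09],[[0,0,0.04],[0,0,0],0.09],[[0,0,0.04],[0,0,0],0.09],[[0,0,0],[0,0,0],0.09],[[0,0,0],[0,0,0],0.09]]';python3 - <<'E'
from h import *
p,m,s=tool(); print(s['clock'],p.round(4),s['force'],s['width']*.0918,s['joints'].round(2))
im,d,w=cloud("wrist"); cv2.imwrite("pics/w8.png",im[:,:,::-1])
for nm,q in(("L",[.5404,-.092]),("R",[.5356,-.262])):
    W=w.reshape(-1,3);T=W[(np.hypot(W[:,0]-q[0],W[:,1]-q[1])<.035)&(W[:,2]>.114)&(W[:,2]<.126)]
    if len(T)>20: print(nm,len(T),cv2.minEnclosingCircle((T[:,:2]*1000).astype(np.float32)),np.median(T,0).round(4))
print((m.T@(np.array([.5406,-.0913,.071])-p)).round(4))
im,d,w=cloud("scene"); cv2.imwrite("pics/s8.png",im[:,:,::-1])
E
```

```text
clock: 19.9
position: [0.5368, -0.2621, 0.0749]
ee_rot: [2.252, 2.19, 0.0]
force: [-0.6, -0.8, -3.0]
width: 0.472
clock: 21.15
position: [0.5384, -0.2634, 0.2691]
ee_rot: [2.248, 2.186, 0.005]
force: [0.5, 0.0, -0.5]
width: 0.978
clock: 22.15
position: [0.5418, -0.092, 0.1859]
ee_rot: [2.252, 2.19, 0.0]
force: [0.7, -0.2, 0.9]
width: 0.981
22.15 [ 0.5418 -0.092   0.1859] [ 0.72342944 -0.17305098  0.86310584] 0.09001416607074303 [-0.32  0.38  0.53  1.84 -0.22  0.98  0.27]
L 2332 ((540.8152465820312, -91.20061492919922), 22.00530242919922) [ 0.5408 -0.0902  0.1185]
[ 0.0007 -0.0013  0.1149]
```

View pics/w8.png

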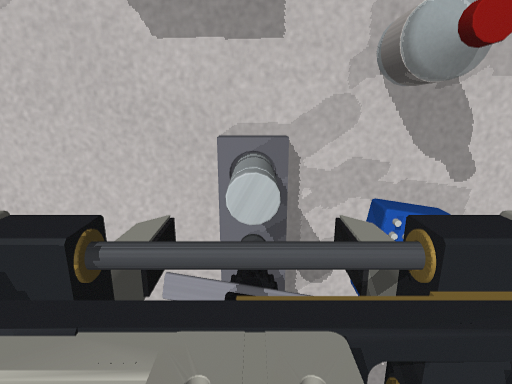

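View pics/s8.png

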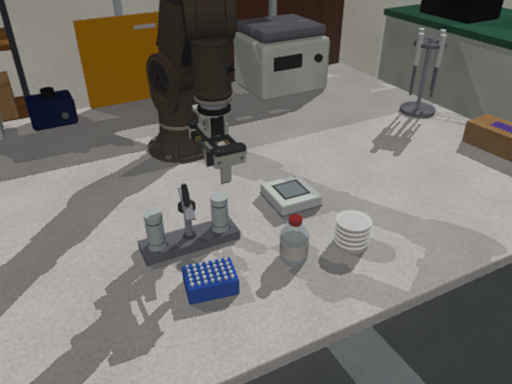

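Both buckets are upright and seated; in the wrist view the left one is at (253,198) px. I'll grip and lift the heavier one.

```bash
python3 -m pendant '[[[0,-0.0008,0.04],[0,0,0],0.09],[[0,0,0.04],[0,0,0],0.09],[[0,0,0.0345],[0,0,0],0.09],[[0,0,0],[0,0,0],0.09],[[0,0,0],[0,0,0],0.03],[[0,0,0],[0,0,0],0.03],[[0,0,0],[0,0,0],0.03],[[0,0,0],[0,0,0],0.03],[[0,0,0],[0,0,0],0.03],[[0,0,0],[0,0,0],0.03]]' 40;  python3 -m pendant '[[[0,0,-0.01],[0,0,0],0.03],[[0,0,-0.015],[0,0,0],0.03],[[0,0,-0.01],[0,0,0],0.03],[[0,0,-0.005],[0,0,0],0.03],[[0,0,0],[0,0,0],0.03],[[0,0,0],[0,0,0],0.03],[[0,0,0],[0,0,0],0.03],[[0,0,0],[0,0,0],0.03]]';  python3 - <<'E'
from h import *
p,m,s=tool(); print(s['clock'],p.round(4),s['force'],s['width']*.0918)
print((m.T@(np.array([.4873,.1546,.182])-p)).round(4))
E
```

```text
clock: 23.5
position: [0.5406, -0.0916, 0.0707]
ee_rot: [-2.252, -2.19, -0.0]
force: [-0.9, 0.1, 3.0]
width: 0.473
clock: 24.5
position: [0.5405, -0.0916, 0.1103]
ee_rot: [-2.252, -2.19, 0.001]
force: [0.5, 0.0, -5.8]
width: 0.471
24.5 [ 0.5405 -0.0916  0.1103] [ 4.50355791e-01  1.91860694e-03 -5.78449392e+00] 0.0432809118863316
[ 0.2446 -0.06   -0.0717]
```

```bash
python3 -m pendant '[[[0,0,-0.02],[0,0,0],0.03],[[0,0,-0.03],[0,0,0],0.03],[[0,0,-0.0217],[0,0,0],0.03],[[0.02,-0.005,0],[0,0,0],0.03],[[0.03,-0.0075,0],[0,0,0],0.03],[[0.03,-0.0075,0],[0,0,0],0.03],[[0.03,-0.0075,0],[0,0,0],0.03],[[0.03,-0.0075,0],[0,0,0],0.03],[[0.03,-0.0075,0],[0,0,0],0.03],[[0.03,-0.0075,0],[0,0,0],0.03]]';  python3 -m pendant '[[[0.025,-0.006,0],[0,0,0],0.03],[[0.0196,-0.004,0],[0,0,0],0.03],[[0,0,0],[0,0,0],0.03],[[0,0,0],[0,0,0],0.03],[[0,0,0],[0,0,0],0.03]]'
python3 - <<'E'
from h import *
p,m,s=tool(); print(s['clock'],p.round(4),s['force'],s['width']*.0918); print(m.round(3))
for n in("scene","top","wrist"):
    im,d,w=cloud(n); cv2.imwrite(f"pics/{n}9.png",im[:,:,::-1])
    W=w.reshape(-1,3);T=W[(abs(W[:,0]-.487)<.1)&(abs(W[:,1]-.155)<.1)&(W[:,2]>.036)&(W[:,2]<.046)]
    if len(T)>20:print(n,cv2.minAreaRect((T[:,:2]*1000).astype(np.float32)))
E
python3 -c "
import cv2
a=cv2.imread('pics/scene9.png')[100:300,100:400];cv2.imwrite('pics/z.png',cv2.resize(a,None,fx=2.6,fy=2.6))"
```

```text
clock: 25.75
position: [0.4958, 0.1105, 0.1822]
ee_rot: [-2.252, -2.19, 0.0]
force: [-0.5, 0.1, -5.7]
width: 0.471
clock: 26.38
position: [0.4876, 0.1535, 0.1822]
ee_rot: [2.253, 2.189, -0.0]
force: [0.3, -0.1, -6.0]
width: 0.473
26.375 [0.4876 0.1535 0.1822] [ 0.27189928 -0.12097045 -5.96119917] 0.04340568719189774
[[ 0.029  1.     0.   ]
 [ 1.    -0.029 -0.   ]
 [-0.     0.    -1.   ]]
scene ((490.0704040527344, 156.3129119873047), (129.3785858154297, 142.69961547851562), 87.9662857055664)
top ((486.4119873046875, 137.94967651367188), (96.91090393066406, 139.1795196533203), 88.22285461425781)
wrist ((486.8146057128906, 160.30062866210938), (119.1198959350586, 138.3587188720703), 88.29689025878906)
```

View pics/z.png

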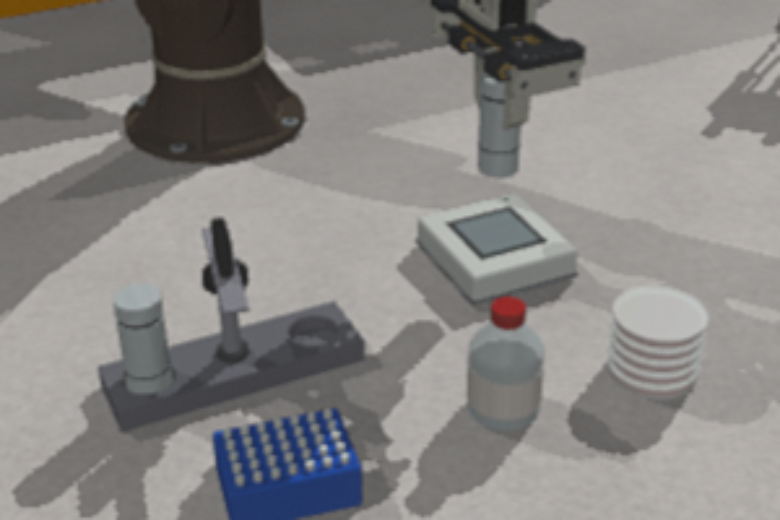

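View pics/wrist9.png

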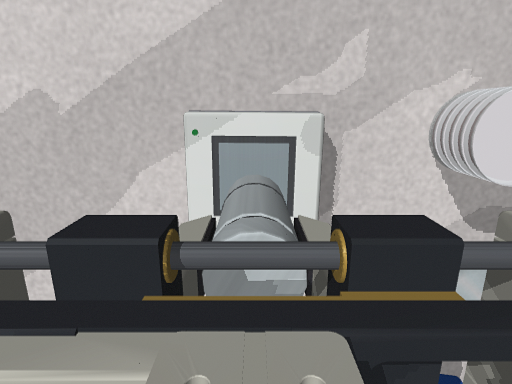

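View pics/top9.png

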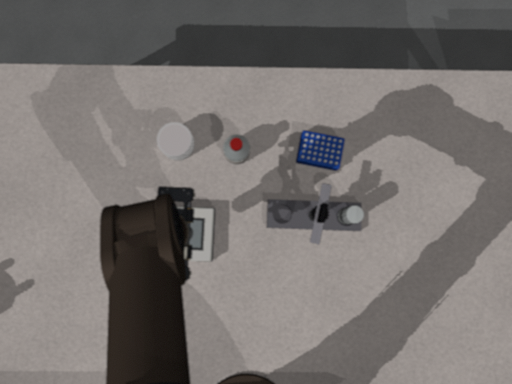

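Pictures: the heavier bucket hangs upright over the scanner, the lighter one is upright in the right seat, and nothing else has moved. Last check: the window's centre, from the first top view.

Run:
```python
from h import *
w=np.load("top_w.npy"); im=cv2.imread("pics/top0.png"); g=cv2.cvtColor(im,cv2.COLOR_BGR2GRAY)
sub=(g<125)&(abs(w[...,2]-.042)<.006)&(abs(w[...,0]-.487)<.06)&(abs(w[...,1]-.155)<.055)
n,l,st,c=cv2.connectedComponentsWithStats(sub.astype(np.uint8)); k=1+st[1:,4].argmax()
print(st[k]); print(cv2.minAreaRect((w[l==k][:,:2]*1000).astype(np.float32)))
print(arm.observe()['position'],abs(arm.observe()['dq']).max(),arm.observe()['clock'])
```

```text
[ 166  210   44   47 1549]
((487.3484191894531, 155.01609802246094), (109.8157730102539, 119.36343383789062), 89.92974853515625)
[0.48756697 0.15394423 0.18226604] 0.005465586412929172 26.525
```

Run:
```python
from h import *
w=np.load("top_w.npy")
print(w[233,188],w[218,172],w[249,204])
s=arm.observe(); print(s['position'],s['force'],s['width']*.0918)
arm.sign_off()
```

```text
[0.48725627 0.15404091 0.03820585] [0.52572294 0.19599423 0.04036465] [0.44639793 0.11173961 0.03994805]
[0.48756697 0.15394423 0.18226604] [-0.10195118  0.53253024 -6.36468714] 0.04379019965343315
the job is handed in; nothing more can be done
```

The job is done and handed in. The heavier bucket is held upright over the scanner window, and the lighter one is seated in the carrier. No verdict was reported.

- **Cap:** I turned it anticlockwise to about 1.38 rad, at or just short of its 1.4 rad stop. The pictures showed its arms across the carrier and both buckets free.
- **Weighing:** I lifted the left bucket first at about 5.9 N and put it back. The right one weighed about 2.7 N, so it is the lighter, and I put it back upright in its own seat. I then lifted the left one again.
- **Final position:** at hand-in, about 26.5 s in, the TCP (tool centre point) was at (0.4876, 0.1539, 0.1823). The window's centre measured (0.487, 0.154), less than 1 mm away. That puts the bucket's base about 81 mm above the window. The grip was steady at 43–44 mm with about 6 N hanging.
- **Surroundings:** the bottle, dishes and tip box had not visibly moved in the last pictures.
- **Checks that disagreed:** with the bucket over the scanner, the scene, top and wrist cameras gave scanner centres up to about 17 mm apart, because the arm and bucket hid part of it. An automatic outline of the window also took in more than the glass. I relied on the unobstructed first top picture instead.

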